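Swivel the viewing mirror to the unstoppered bottle

ROBOT

A 7-joint arm with a two-finger parallel gripper is mounted at the origin on the work surface. World frame = base frame: x ahead of the robot, y to its left, z up, the work surface at z = 0. Lengths are in m, angles in rad, forces in N, time in s.
With the tool pointing down it reaches from about 0.4 to 0.875 m from the base axis. Payload 19.3 kg.
Tool frame: the origin (TCP) lies at the very end of the fingers, on their centre line; the grasp point (between the pads) lies 19 mm behind it; z points along the fingers, x is the direction in which the jaws open and shut, and the axes are right-handed (so a half turn about z gives the same grasp; the last joint's range is limited). The gripper opens to 85 mm and grips with 20 to 120 N. Pads are 22 mm wide; open, the fingers measure 114 mm over their backs; the gripper's body (76 mm by 85 mm) begins 54 mm behind the grasp point. The pads swing forward as they close: fully open they stand 13 mm farther back than shut.
Start: joints at [-0.07, 0.521, -0.036, 1.599, 0.021, 1.021, -0.113], TCP at [0.625, -0, 0.231] pointing down, gripper open.
Joint ranges: [-2.91, 2.91], [-0.3, 2.13], [-1.5, 1.42], [0.17, 2.43], [-1.26, 4.41], [0.16, 1.93], [-2.52, 2.52]. Speed limits (rad/s): [1.89, 1.89, 2.39, 2.39, 3.01, 3.01, 3.01].

INTERFACE

Orientations are given as [roll, pitch, yaw] about the fixed x, y, z axes, in that order (R = Rz(yaw) Ry(pitch) Rx(roll)).
In Python, from workcell import observe, eyes, job_done gives the robot as it stands. The module is installed in compiled form; this text tells all that it offers.
- The arm moves only by the shell command python3 -m pendant 'ROWS' [FORCE]. ROWS is JSON, a list of rows, each an object of numbers: "dx", "dy", "dz": the shift along the tool's x, y, z in mm; "ax", "ay", "az": the turn, a rotation vector about the tool's x, y, z in degrees; "claw": the finger opening in mm, from 0 to 85.4. A call has 1 to 10 rows; each row is the pose to reach, as a shift and turn from the pose commanded when the call began, along the tool's axes at that moment; what a row does not reach only later rows make up. A row lasts 1/12 s, in which the tool goes at most 41.7 mm and 7.16 degrees, less where a joint would pass 70% of its speed; a pose out of reach is approached as far as the arm can. A call with a gripper value outside its range is refused whole. The fingers move at their own pace and stop on an object; FORCE is the grip in N (left out, the last holds). Time passes only in rows, so rows that repeat a pose let the fingers close. It gives the time, the measured TCP pose, the force and the opening at its end, in the units of the state.
- observe(): the state, without advancing time (a new reading comes with each control period).
- eyes.grab_frame(name): name is "scene" or "side" or "wrist"; returns a dict with "image" (384x512x3 uint8, blue, green, red), "fovy" (degrees; the focal length in pixels is half the picture's height over the tangent of half this angle, whatever the lens; pixels are square), "cx", "cy" (the principal point, pixels), "view" (4x4, takes a point from world to camera coordinates). Camera axes: x right, y up, looking along -z (the intrinsics and any distortion apply to the point x, -y, -z); pixel columns grow to the right and rows downward; lengths in m; the calibration is good to about 2 mm. A picture is of the moment at which its call begins. There is no depth.
- job_done(): hands the job in, once; it reports no verdict.
The state is a dict: "clock": time; "qpos": joint angles; "qd": joint speeds; "joint_efforts": joint torques, N m; "position": TCP position; "tool_rot": TCP orientation; "force": force on the tool from outside, world axes, zero at the start; "moment": the same for the moment, N m; "grip_width": finger opening in m.
Only numpy, scipy, OpenCV 4.12 (cv2) and the standard library are available. Lean on these libraries where they do the work, as an engineer would, in place of code of your own. Each camera call takes 0.05 s, during which the arm holds its last target.

TASK

Two of the three amber bottles are stoppered; the third has only a flat pouring collar on its mouth. Turn the swivel mirror (its handle is on top) until the small bench camera sees the middle of that unstoppered bottle in the mirror, then finish holding it steady at that angle, because its spring would swing it back. Leave the bottles, their stoppers and the other things on the bench where they are.

Things in the scene. Friction and masses are not known exactly. Their poses are not given: they have to be found in the camera images.
- station: Fixed viewing station: round aluminium base (96 mm across, 14 mm high) with the mirror on a vertical pivot, and a flat arm 10 mm high to a small black bench camera (44 mm wide, top 84 mm up). Origin on the pivot axis at bench height, z up. In this frame the arm runs from the pivot at -50 degrees (direction 0.643, -0.766); the bottles stand at about -5 to 75 degrees from x towards y.
- camera_lens (a point): Front of the bench camera's lens (32 mm barrel), 163 mm from the pivot axis along the station's arm, 62 mm above the bench; the camera looks level at the pivot axis. Same axes as the station.
- mirror: Upright flat mirror in a black frame, 78 mm wide, 28 to 92 mm above the bench. It turns about the vertical pivot, which lies in its reflecting face. Origin on the pivot axis at bench height; x is the level outward normal of the face, y along its width. At rest, on a stop, x is 35 degrees anticlockwise (from above) of the station's x; from there it turns only clockwise, up to 1.4 rad.
- mirror_handle (a point): Middle of the handle's grip, on the pivot axis, 116 mm above the bench: an upright black slab on top of the mirror, 12 mm thick (mirror's x), 46 mm long (mirror's y), 92 to 134 mm above the bench. Same axes as the mirror. A spring drives the mirror back to rest with 0.03 N m at rest plus 0.08 N m per rad turned; hardly any friction, no latch.
- sight: The camera's line of sight after reflection (not a part to handle; hidden in the base): origin on the pivot axis at bench height, x points level along the reflected ray away from the mirror, z up. It turns by twice the mirror's angle. What lies on its x axis shows in the middle of the mirror; aim it at the bottle's axis, 18 mm to the side is still good.
- bottle_1: One of three alike amber glass bottles, 57 mm across over the paper label, 118 mm high to the rim, 0.19 to 0.27 m from the mirror's pivot. The label, with a dark level mark round it, is 30 to 64 mm above the bench. Origin on its axis at the underside, z up. It stands clockwise-most of the three as seen from above round the pivot.
- bottle_2: One of three alike amber glass bottles, 57 mm across over the paper label, 118 mm high to the rim, 0.19 to 0.27 m from the mirror's pivot. The label, with a dark level mark round it, is 30 to 64 mm above the bench. Origin on its axis at the underside, z up. It stands between the other two.
- bottle_3: One of three alike amber glass bottles, 57 mm across over the paper label, 118 mm high to the rim, 0.19 to 0.27 m from the mirror's pivot. The label, with a dark level mark round it, is 30 to 64 mm above the bench. Origin on its axis at the underside, z up. It stands anticlockwise-most of the three.
- stopper_a: Black rubber stopper in the mouth of one of the bottles (which one varies): disc 34 mm across, 20 mm high, with a 21 mm plug below. Origin on its axis at the height of the bottle's rim. The bottle with neither stopper is the unstoppered one; it has only a flat black pouring collar (40 mm across, 5 mm high, 21 mm hole).
- stopper_b: Black rubber stopper in the mouth of one of the bottles (which one varies): disc 34 mm across, 20 mm high, with a 21 mm plug below. Origin on its axis at the height of the bottle's rim. The bottle with neither stopper is the unstoppered one; it has only a flat black pouring collar (40 mm across, 5 mm high, 21 mm hole).
- dish: Shut Petri dish, 90 mm in diameter, 16 mm high, between mirror and bottles; bystander, to be left where it is; origin at the centre of its underside
- pen: Marker pen about 140 mm long, 13 mm thick, lying along its x beside the bottles; bystander, to be left where it is; origin at the centre of its underside
- pipette: White hand pipette about 260 mm long, 24 mm thick, lying along its x; bystander, to be left where it is; origin at the centre of its underside
- dish_stack: Stack of five Petri dishes, 90 mm in diameter, 80 mm high; bystander, to be left where it is; origin at the centre of its underside
- beaker: Yellow plastic beaker, 92 mm across, 100 mm high, fixed; bystander, to be left where it is; origin at the centre of its underside
- wash_bottle: White plastic jar with a screw cap, 68 mm in diameter, 150 mm high; bystander, to be left where it is; origin at the centre of its underside

How it is judged:
By the outcome, as a careful person would: the job done as asked, in the order asked, and still so for the second after the job is handed in, while the arm keeps its last pose, push and grip.
It also fails if it takes over 32 s, if anything falls off the work surface, if the arm or the gripper's body presses on something with over 40 N, if the wrist force passes 120 N, or if a joint passes its speed limit or range.

## Working session

There is one attempt and no reset: what is moved stays moved. The work goes in short steps, Python scripts to look and compute and a shell command to move; the robot and the scene stay as the last step left them, time stands still between calls to the robot, and variables do not carry over. Pictures are saved under pics/ and viewed, and the job is handed in when it is done.

```bash
mkdir -p pics; python3 - <<'E'
from workcell import observe, eyes
import cv2,pickle
s=observe();print(s)
F={}
for n in("scene","side","wrist"):
    f=eyes.grab_frame(n);F[n]=f;cv2.imwrite(f"pics/{n}0.png",f["image"])
    print(n,f["fovy"],f["cx"],f["cy"],f["view"].round(3).tolist(),[k for k in f])
pickle.dump(F,open("f0.pkl","wb"))
E
```

```text
{'clock': 0.0, 'qpos': array([-0.0701847 ,  0.52202353, -0.03634512,  1.59999947,  0.0211898 ,
        1.02108685, -0.11283358]), 'qd': array([-1.28664619e-03,  6.71356413e-04, -2.90451376e-04,  1.43180902e-03,
        6.82043111e-05, -5.27854902e-04, -1.00286366e-03]), 'joint_efforts': array([-4.24098413e-03, -9.27110124e+01,  1.97758444e+00, -3.69928443e+01,
        1.76317629e-02,  8.19846697e-03, -6.58496788e-05]), 'position': array([ 6.24666607e-01, -3.28852330e-05,  2.30722650e-01]), 'tool_rot': array([ 3.14152974e+00,  1.13095934e-03, -4.90145437e-05]), 'force': array([-0.96057461, -0.34101235, -0.08519474]), 'moment': array([-0.00242453, -0.02366393, -0.03584875]), 'grip_width': 0.08549996670089656}
scene 50.176398624140866 254.08547774119887 187.12187746565326 [[-0.85, 0.528, 0.002, 0.465], [-0.317, -0.513, 0.798, 0.109], [0.422, 0.677, 0.603, -1.831], [0.0, 0.0, 0.0, 1.0]] ['image', 'fovy', 'cx', 'cy', 'view']
side 47.36835290059232 252.56084784913932 196.80677155412025 [[-0.972, -0.235, -0.001, 0.574], [0.164, -0.68, 0.714, -0.136], [-0.169, 0.694, 0.7, -1.248], [0.0, 0.0, 0.0, 1.0]] ['image', 'fovy', 'cx', 'cy', 'view']
wrist 63.85513482681898 259.8029888801637 193.90287139304087 [[1.0, 0.0, -0.001, -0.624], [-0.001, 0.949, -0.316, 0.042], [0.001, 0.316, 0.949, -0.381], [0.0, 0.0, 0.0, 1.0]] ['image', 'fovy', 'cx', 'cy', 'view']
```

View pics/scene0.png

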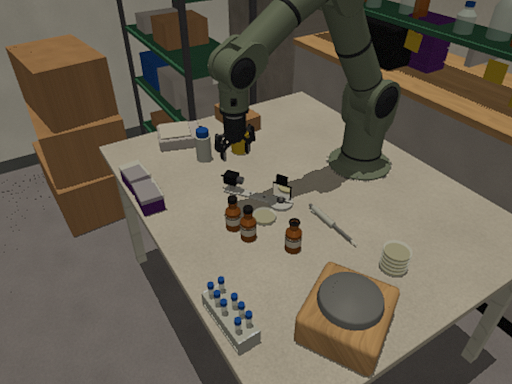

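View pics/side0.png

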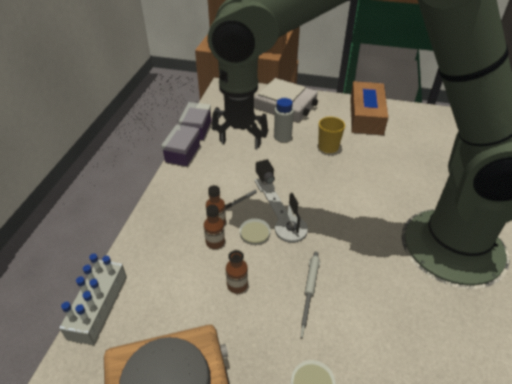

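View pics/wrist0.png

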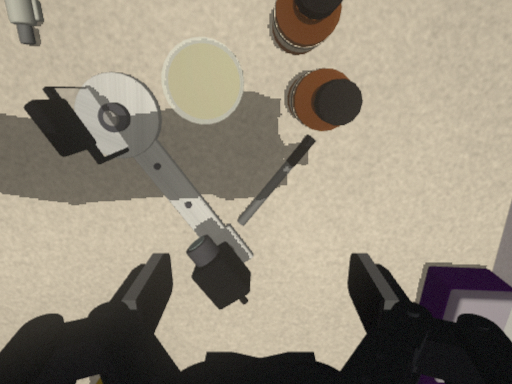

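```bash
python3 - <<'E'
import cv2,pickle,numpy as np
F=pickle.load(open("f0.pkl","rb"))
a=F["scene"]["image"][155:265,190:320]; a=cv2.resize(a,None,fx=6,fy=5.4,interpolation=cv2.INTER_CUBIC)
b=F["side"]["image"][150:305,180:330]; b=cv2.resize(b,None,fx=5,fy=3.85,interpolation=cv2.INTER_CUBIC)
for n,i in(("a",a),("b",b)): cv2.imwrite(f"pics/z{n}.png",cv2.convertScaleAbs(i,alpha=1.6,beta=15))
E
```

```text
(no output)
```

View pics/za.png

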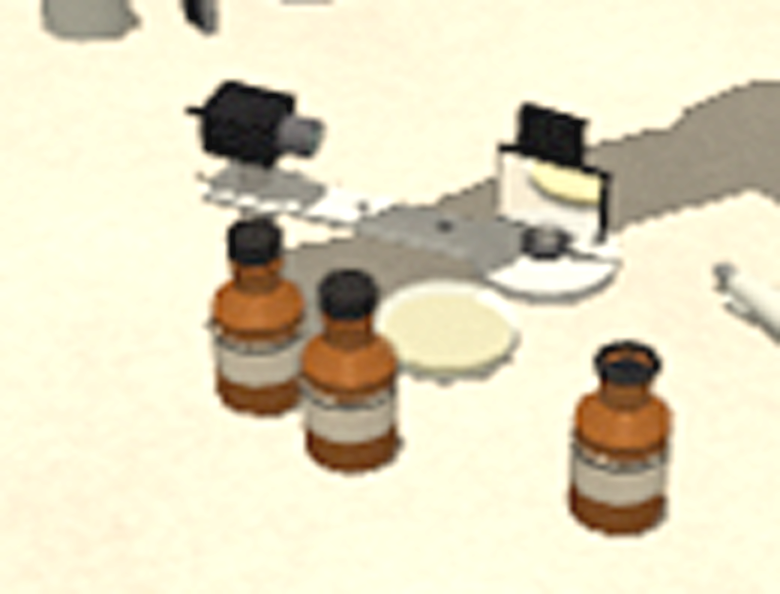

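View pics/zb.png

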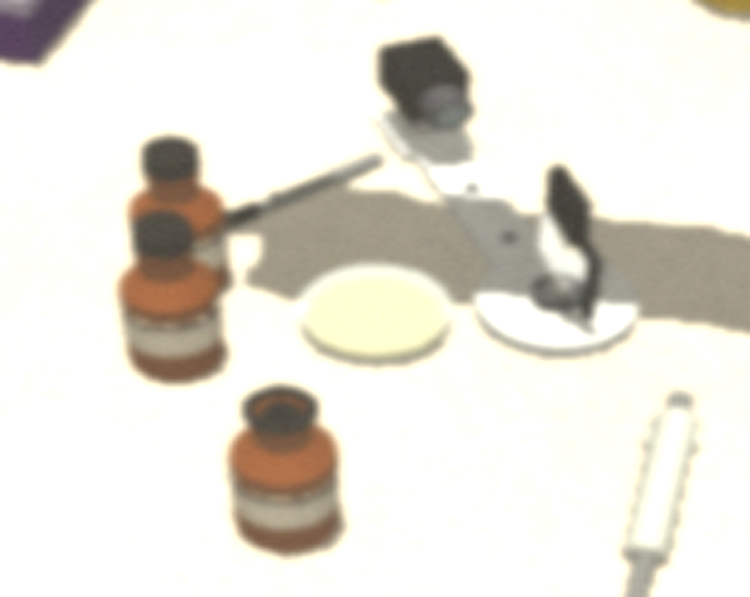

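```bash
cat > h.py <<'E'
import numpy as np,cv2,pickle
def ray(f,u,v):
    fl=192/np.tan(np.radians(f["fovy"]/2)); V=f["view"]; R=V[:3,:3]
    d=R.T@np.array([(u-f["cx"])/fl,-(v-f["cy"])/fl,-1]); return -R.T@V[:3,3], d/np.linalg.norm(d)
def plane(f,u,v,z):
    c,d=ray(f,u,v); return c+d*(z-c[2])/d[2]
def proj(f,p):
    fl=192/np.tan(np.radians(f["fovy"]/2)); q=f["view"]@np.append(p,1); return f["cx"]+fl*q[0]/-q[2], f["cy"]-fl*q[1]/-q[2]
def tri(rs):
    A=sum(np.eye(3)-np.outer(d,d) for c,d in rs); b=sum((np.eye(3)-np.outer(d,d))@c for c,d in rs)
    p=np.linalg.solve(A,b); return p,[np.linalg.norm((np.eye(3)-np.outer(d,d))@(p-c))*1e3 for c,d in rs]
E
python3 - <<'E'
from h import *
F=pickle.load(open("f0.pkl","rb"));S,D,W=F["scene"],F["side"],F["wrist"]
np.set_printoptions(precision=4,suppress=True)
print("collar",plane(S,294.5,221.7,.122),plane(D,236.2,256,.122),tri([ray(S,294.5,221.7),ray(D,236.2,256)]))
# nominal label/base of bottle 3
print("stop",plane(S,232.3,196.5,.138),plane(S,248,206.5,.138),plane(W,338,101,.138),plane(W,317,-3,.138))
# base circle: rectify the wrist view onto z=.014 plane, 0.5mm/px
print("base",plane(W,118.5,114.5,.014),plane(S,190+545/6,155+262/5.4,.014),plane(D,180+556/5,150+300/3.85,.014))
print("dish",plane(W,203,81,.016))
print("camtop",[plane(W,*p,.084) for p in((202,268),(236,256),(250,296),(221,308))])
w=cv2.resize(W["image"][60:330,10:270],None,fx=3,fy=2.2,interpolation=cv2.INTER_CUBIC);cv2.imwrite("pics/zw.png",cv2.convertScaleAbs(w,alpha=1.3,beta=25))
E
```

```text
collar [0.5627 0.2746 0.122 ] [0.5643 0.276  0.122 ] (array([0.5641, 0.2767, 0.1236]), [np.float64(0.4662677392773581), np.float64(0.46626773927737025)])
stop [0.6795 0.0709 0.138 ] [0.6613 0.1455 0.138 ] [0.6818 0.0744 0.138 ] [0.6625 0.1406 0.138 ]
base [0.4641 0.056  0.014 ] [0.4681 0.0686 0.014 ] [0.4602 0.0587 0.014 ]
dish [0.5623 0.0916 0.016 ]
camtop [array([ 0.5622, -0.0997,  0.084 ]), array([ 0.5992, -0.0851,  0.084 ]), array([ 0.6136, -0.1355,  0.084 ]), array([ 0.5806, -0.1516,  0.084 ])]
```

View pics/zw.png

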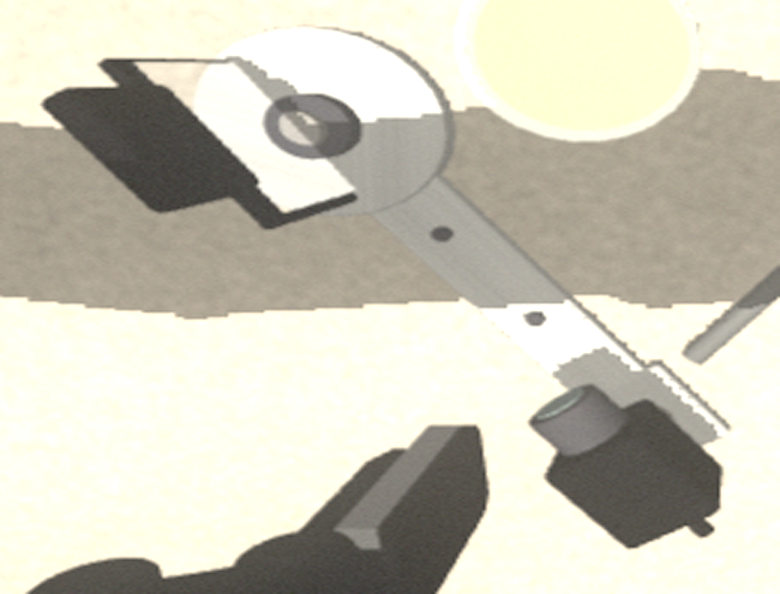

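```bash
python3 - <<'E'
from h import *
from scipy.optimize import least_squares
F=pickle.load(open("f0.pkl","rb"));S,D,W=F["scene"],F["side"],F["wrist"]
np.set_printoptions(precision=4,suppress=True)
z=lambda x,y:(10+(x+.5)/3-.5,60+(y+.5)/2.2-.5)
P=np.array([plane(W,*z(*p),.014)[:2] for p in((310,27),(360,37),(405,62),(435,98),(446,130),(440,165))])
r=least_squares(lambda c:np.hypot(*(P-c).T)-.048,[.464,.056]);print("base circ",r.x,r.fun*1e3)
print("ring",[plane(W,*z(312,125),h)[:2] for h in(.014,.02,.026)])
h=[plane(W,*z(*p),.010)[:2] for p in((442,234),(535,318))];d=h[1]-h[0];print("holes",h,np.degrees(np.arctan2(d[1],d[0])))
print("arm edge",[plane(W,*z(*p),.010)[:2] for p in((440,180),(645,365))])
e=[plane(W,*z(*p),.010)[:2] for p in((440,180),(645,365))];d=e[1]-e[0];print(np.degrees(np.arctan2(d[1],d[0])))
print("lens",plane(W,*z(560,408),.062)[:2],"back edge",plane(W,*z(632,545),.084))
print("handle top",[plane(W,*z(*p),.134)[:2] for p in((45,102),(70,88),(160,88),(160,210))])
# triangulate lens: scene, side, wrist
print("lens tri",tri([ray(S,190+306/6,155+138/5.4),ray(D,180+452/5,150+106/3.85),ray(W,*z(560,408))]))
# handle top centre
print("handle",tri([ray(S,190+553/6,155+108/5.4),ray(D,180+565/5,150+175/3.85)]))
E
```

```text
base circ [0.4607 0.0531] [-0.0587  0.167   0.079  -0.3139  0.0654  0.1157]
ring [array([0.4582, 0.0537]), array([0.461 , 0.0542]), array([0.4638, 0.0546])]
holes [array([ 0.5001, -0.0048]), array([ 0.534, -0.054])] -55.4367618519337
arm edge [array([0.5024, 0.0248]), array([ 0.5791, -0.0833])]
-54.649063644286734
lens [ 0.5527 -0.0839] back edge [ 0.5799 -0.1509  0.084 ]
handle top [array([0.4481, 0.0705]), array([0.4554, 0.075 ]), array([0.4778, 0.0751]), array([0.4694, 0.0332])]
lens tri (array([ 0.5542, -0.0844,  0.0636]), [np.float64(1.8886705691080727), np.float64(2.25160110959697), np.float64(1.6579688776789017)])
handle (array([0.4633, 0.0594, 0.1434]), [np.float64(1.9050912610115882), np.float64(1.905091261011526)])
```

```bash
python3 -m pendant '[{"dx":-41,"dy":-14,"dz":10,"az":-6},{"dx":-81,"dy":-27,"dz":22,"az":-12},{"dx":-122,"dy":-41,"dz":34,"az":-18},{"dx":-150,"dy":-50,"dz":46,"az":-24},{"dx":-163,"dy":-54,"dz":58,"az":-29.4},{"dx":-163,"dy":-54,"dz":66,"az":-29.4},{"dx":-163,"dy":-54,"dz":66,"az":-29.4},{"dx":-163,"dy":-54,"dz":66,"az":-29.4},{"dx":-163,"dy":-54,"dz":66,"az":-29.4}]'
python3 - <<'E'
from workcell import observe, eyes
import cv2,pickle
F={}
for n in("scene","side","wrist"):
    f=eyes.grab_frame(n);F[n]=f;cv2.imwrite(f"pics/{n}1.png",f["image"])
pickle.dump(F,open("f1.pkl","wb"));s=observe();print(s["position"],s["tool_rot"],s["clock"])
cv2.imwrite("pics/w1.png",cv2.convertScaleAbs(cv2.resize(F["wrist"]["image"],None,fx=1.5,fy=1.5,interpolation=cv2.INTER_CUBIC),alpha=1.5,beta=20))
E
```

```text
[ 6.24903371e-01 -3.80718852e-05  2.31135108e-01] [ 3.14156835e+00  3.19020366e-04 -4.22705117e-05] 0.3schema error: expected keys dx, dy, dz, ax, ay, az, claw
```

View pics/w1.png

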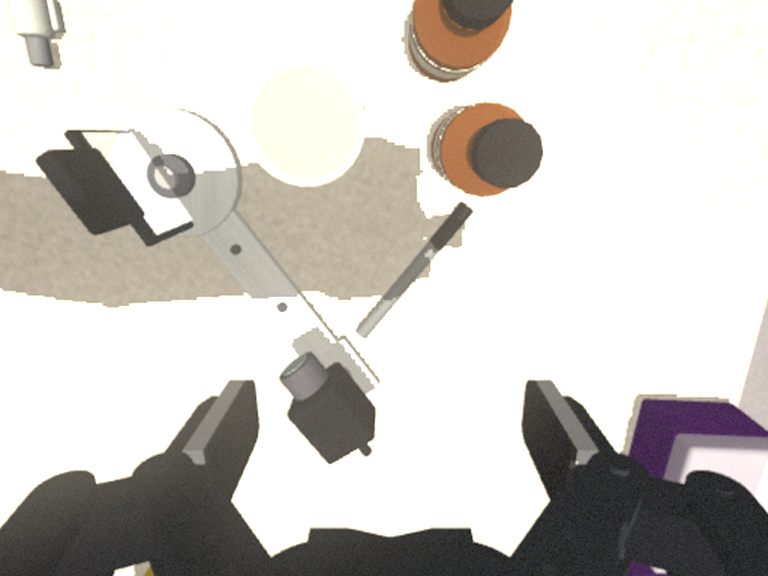

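The pendant refused the rows because every key has to be present, so the arm hasn't moved and the view is the same as before. I'll send it again with all seven keys.

```bash
python3 -m pendant '[{"dx":-41,"dy":-14,"dz":10,"ax":0,"ay":0,"az":-6,"claw":85},{"dx":-81,"dy":-27,"dz":22,"ax":0,"ay":0,"az":-12,"claw":85},{"dx":-122,"dy":-41,"dz":34,"ax":0,"ay":0,"az":-18,"claw":85},{"dx":-150,"dy":-50,"dz":46,"ax":0,"ay":0,"az":-24,"claw":85},{"dx":-163,"dy":-54,"dz":58,"ax":0,"ay":0,"az":-29.4,"claw":85},{"dx":-163,"dy":-54,"dz":66,"ax":0,"ay":0,"az":-29.4,"claw":85},{"dx":-163,"dy":-54,"dz":66,"ax":0,"ay":0,"az":-29.4,"claw":85},{"dx":-163,"dy":-54,"dz":66,"ax":0,"ay":0,"az":-29.4,"claw":85},{"dx":-163,"dy":-54,"dz":66,"ax":0,"ay":0,"az":-29.4,"claw":85}]'
python3 - <<'E'
from workcell import observe, eyes
import cv2,pickle
F={}
for n in("scene","side","wrist"):
    f=eyes.grab_frame(n);F[n]=f;cv2.imwrite(f"pics/{n}1.png",f["image"])
pickle.dump(F,open("f1.pkl","wb"));s=observe();print(s["position"],s["tool_rot"],s["clock"],s["force"])
cv2.imwrite("pics/w1b.png",cv2.convertScaleAbs(cv2.resize(F["wrist"]["image"],None,fx=1.5,fy=1.5,interpolation=cv2.INTER_CUBIC),alpha=1.5,beta=20))
E
```

```text
clock: 1.05
position: [0.4631, 0.0538, 0.1657]
tool_rot: [3.141, -0.001, 0.511]
force: [0.3, -0.1, 0.2]
grip_width: 0.0849
[0.46268486 0.05387254 0.16561116] [ 3.14133832e+00 -6.38502635e-04  5.11997123e-01] 1.2 [-0.36182012  0.04179727  0.15270582]
```

View pics/w1b.png

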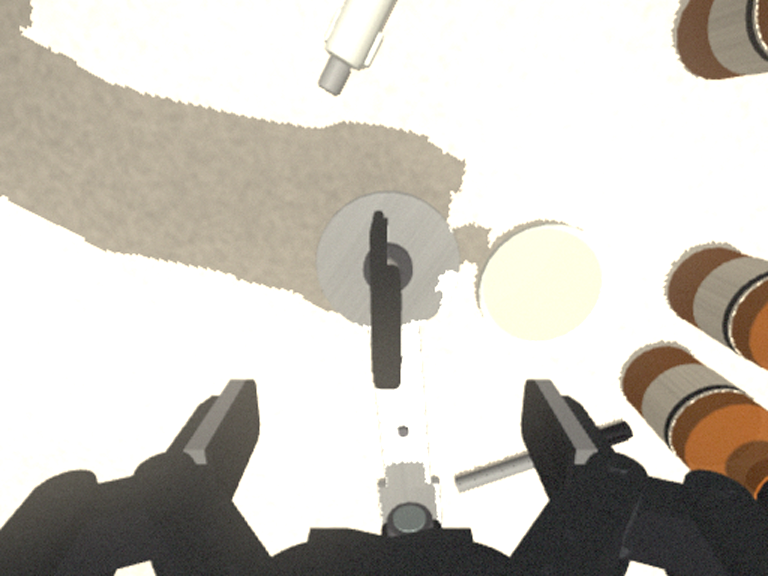

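View pics/side1.png

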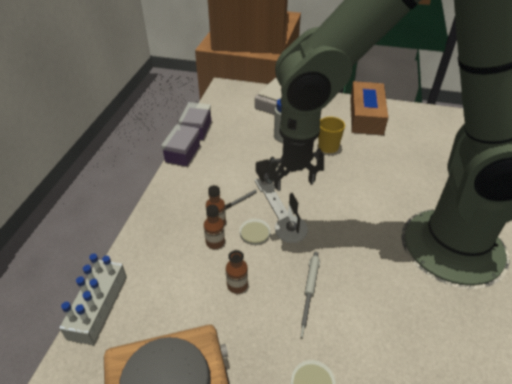

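```bash
python3 - <<'E'
from h import *
from scipy.optimize import least_squares
F=pickle.load(open("f1.pkl","rb"));W=F["wrist"]
np.set_printoptions(precision=4,suppress=True)
z=lambda x,y:((x+.5)/1.5-.5,(y+.5)/1.5-.5)
P=np.array([plane(W,*z(*p),.014)[:2] for p in((317,258),(325,226),(350,200),(387,191),(425,202),(450,229),(459,258),(330,294),(350,316))])
r=least_squares(lambda c:np.hypot(*(P-c[:2]).T)-c[2],[.464,.056,.048]);print("base circ",r.x,r.fun*1e3)
print("lens",plane(W,*z(409,518),.062),"hole",plane(W,*z(403.5,432),.010))
for a in ((372,285),(400,265),(400,386),(373,386),(386.5,386)): print(plane(W,*z(*a),.134)[:2])
l=plane(W,*z(409,518),.062);d=l[:2]-r.x[:2];print(np.hypot(*d),np.degrees(np.arctan2(d[1],d[0])))
d=plane(W,*z(403.5,432),.010)[:2]-r.x[:2];print(np.hypot(*d),np.degrees(np.arctan2(d[1],d[0])))
S,D=[pickle.load(open("f0.pkl","rb"))[k] for k in("scene","side")]
for f,n in((S,"s"),(D,"d")): # bottle bottom/label centre cross check
    print(n,[np.round(proj(f,(.5638,.2757,h)),1) for h in(.12,.047,0)])
E
```

```text
base circ [0.4597 0.0561 0.046 ] [ 0.3632  0.5108  0.4859 -0.3938 -0.574  -0.4238  0.8927 -1.133   0.2721]
lens [ 0.5533 -0.0811  0.062 ] hole [ 0.5359 -0.0553  0.01  ]
[0.444  0.0726]
[0.4496 0.0852]
[0.4761 0.0387]
[0.4661 0.033 ]
[0.4711 0.0359]
0.16603873021227067 -55.70515991010273
0.13499403896470058 -55.63649375995492
s [array([294.4, 222.5]), array([293.1, 238.7]), array([292.3, 248.6])]
d [array([236.5, 256.5]), array([237.2, 274.1]), array([237.7, 284.7])]
```

The wrist view shows the slab edge-on and midway between the fingers, at about (257,200) unscaled, so the yaw is right. The full base disc puts the pivot at about (0.460, 0.056). I'll shift a little, go down and grip.

```bash
python3 -m pendant '[{"dx":-1.5,"dy":-3,"dz":20,"ax":0,"ay":0,"az":0,"claw":85},{"dx":-1.5,"dy":-3,"dz":40,"ax":0,"ay":0,"az":0,"claw":85},{"dx":-1.5,"dy":-3,"dz":55,"ax":0,"ay":0,"az":0,"claw":85},{"dx":-1.5,"dy":-3,"dz":64,"ax":0,"ay":0,"az":0,"claw":85},{"dx":-1.5,"dy":-3,"dz":64,"ax":0,"ay":0,"az":0,"claw":60},{"dx":-1.5,"dy":-3,"dz":64,"ax":0,"ay":0,"az":0,"claw":40},{"dx":-1.5,"dy":-3,"dz":64,"ax":0,"ay":0,"az":0,"claw":25},{"dx":-1.5,"dy":-3,"dz":64,"ax":0,"ay":0,"az":0,"claw":25},{"dx":-1.5,"dy":-3,"dz":64,"ax":0,"ay":0,"az":0,"claw":25}]' 40
python3 - <<'E'
from workcell import observe, eyes
import cv2
f=eyes.grab_frame("wrist");s=observe();print(s["position"],s["tool_rot"],s["clock"],s["force"],s["moment"],s["grip_width"])
cv2.imwrite("pics/w2.png",cv2.convertScaleAbs(f["image"],alpha=1.8,beta=20))
E
```

```text
clock: 1.95
position: [0.4596, 0.0559, 0.102]
tool_rot: [3.141, -0.001, 0.513]
force: [0.3, 0.5, -0.5]
grip_width: 0.0258
[0.4595498  0.05587015 0.10187248] [ 3.14124804e+00 -9.46898752e-04  5.12927935e-01] 2.0 [0.11185062 0.69592383 0.30195114] [-0.00730659 -0.00548524 -0.00885878] 0.024931813253431488
```

View pics/w2.png

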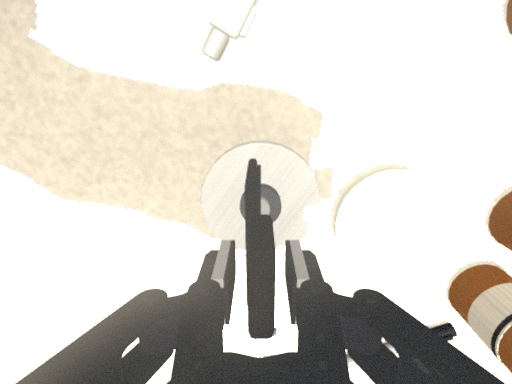

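The slab is at column 260, centred between the pads at about 235 and 287. Closing now.

```bash
python3 -m pendant '[{"dx":0,"dy":0,"dz":0,"ax":0,"ay":0,"az":0,"claw":15},{"dx":0,"dy":0,"dz":0,"ax":0,"ay":0,"az":0,"claw":8},{"dx":0,"dy":0,"dz":0,"ax":0,"ay":0,"az":0,"claw":4},{"dx":0,"dy":0,"dz":0,"ax":0,"ay":0,"az":0,"claw":4},{"dx":0,"dy":0,"dz":0,"ax":0,"ay":0,"az":0,"claw":4},{"dx":0,"dy":0,"dz":0,"ax":0,"ay":0,"az":0,"claw":4}]' 60
python3 -c "
from workcell import observe
s=observe();print(s['position'],s['tool_rot'],s['force'],s['moment'],s['grip_width'])"
```

```text
clock: 2.5
position: [0.4599, 0.0561, 0.1018]
tool_rot: [3.141, -0.002, 0.513]
force: [1.7, 1.7, 6.7]
grip_width: 0.0115
[0.45989833 0.05614371 0.10177763] [ 3.14125925e+00 -1.53214560e-03  5.13199637e-01] [1.71556755 1.69543969 6.71810669] [ 0.18922165 -0.26032603  0.02536905] 0.011543586269957915
```

It gripped 11.5 mm with small forces. Next I'll turn it 25° clockwise: tool z points down, so that's +az.

```bash
python3 -m pendant '[{"dx":0,"dy":0,"dz":0,"ax":0,"ay":0,"az":4,"claw":4},{"dx":0,"dy":0,"dz":0,"ax":0,"ay":0,"az":8,"claw":4},{"dx":0,"dy":0,"dz":0,"ax":0,"ay":0,"az":12,"claw":4},{"dx":0,"dy":0,"dz":0,"ax":0,"ay":0,"az":16,"claw":4},{"dx":0,"dy":0,"dz":0,"ax":0,"ay":0,"az":20,"claw":4},{"dx":0,"dy":0,"dz":0,"ax":0,"ay":0,"az":23,"claw":4},{"dx":0,"dy":0,"dz":0,"ax":0,"ay":0,"az":25,"claw":4},{"dx":0,"dy":0,"dz":0,"ax":0,"ay":0,"az":25,"claw":4},{"dx":0,"dy":0,"dz":0,"ax":0,"ay":0,"az":25,"claw":4},{"dx":0,"dy":0,"dz":0,"ax":0,"ay":0,"az":25,"claw":4}]' 60
python3 - <<'E'
from workcell import observe, eyes
import cv2,pickle
F={n:eyes.grab_frame(n) for n in("scene","side","wrist")};pickle.dump(F,open("f3.pkl","wb"))
s=observe();print(s["position"],s["tool_rot"],s["clock"],s["force"],s["moment"],s["grip_width"])
cv2.imwrite("pics/w3.png",cv2.convertScaleAbs(F["wrist"]["image"],alpha=1.8,beta=20))
a=F["scene"]["image"][155:265,190:320];cv2.imwrite("pics/s3.png",cv2.convertScaleAbs(cv2.resize(a,None,fx=6,fy=5.4,interpolation=cv2.INTER_CUBIC),alpha=1.6,beta=15))
E
```

```text
clock: 3.33
position: [0.461, 0.0565, 0.1018]
tool_rot: [-3.141, -0.004, 0.077]
force: [9.1, 2.6, -0.6]
grip_width: 0.0114
[0.46097496 0.05646564 0.1018264 ] [-3.14082344 -0.00357234  0.07708661] 3.4833 [ 9.2639692   2.81542052 -1.48642504] [ 0.47084671 -1.5633369   0.09442505] 0.010888424542595357
```

View pics/w3.png

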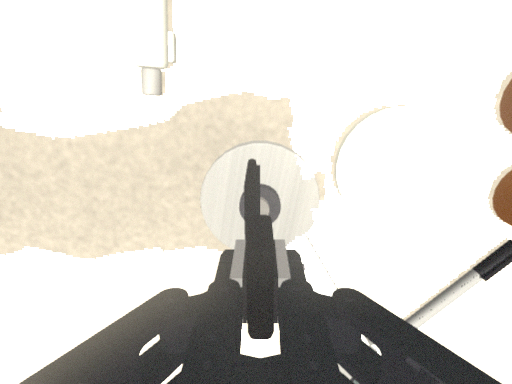

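View pics/s3.png

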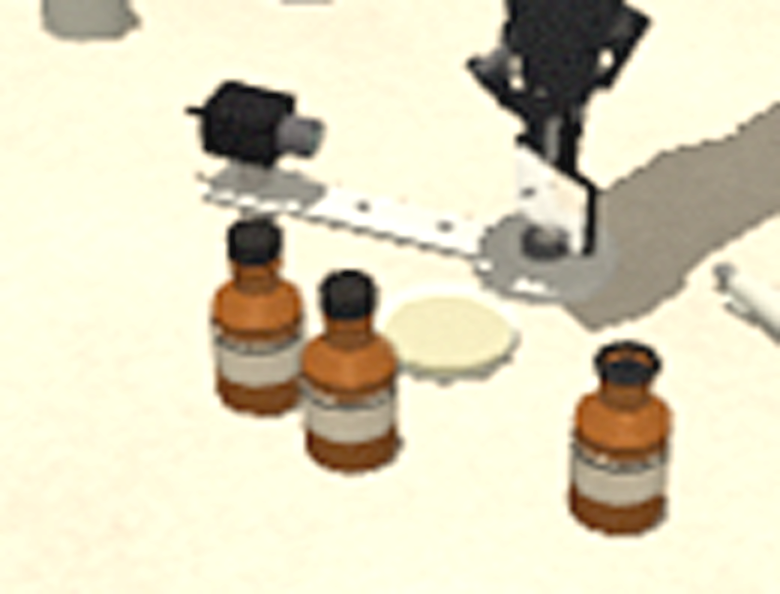

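```bash
python3 -m pendant '[{"dx":1,"dy":0,"dz":0,"ax":0,"ay":0,"az":25,"claw":4},{"dx":1,"dy":0,"dz":0,"ax":0,"ay":0,"az":25,"claw":4},{"dx":1,"dy":0,"dz":0,"ax":0,"ay":0,"az":25,"claw":4}]' 60 2>/dev/null >/dev/null & wait; python3 - <<'E'
from h import *
from workcell import observe, eyes
s=observe();print(s["position"],s["tool_rot"],s["clock"],s["force"],s["moment"],s["grip_width"])
W=eyes.grab_frame("wrist");i=W["image"];pickle.dump(W,open("w4.pkl","wb"))
cv2.imwrite("pics/w4.png",cv2.convertScaleAbs(cv2.resize(i[130:350,180:340],None,fx=4.5,fy=2.7,interpolation=cv2.INTER_CUBIC),alpha=2.5,beta=30))
g=i.max(2)
for r in(168,180,225,230,300,310,320,325): print(r,g[r,225:300:1][12:60].tolist())
E
```

```text
[0.4619922  0.05642271 0.10185107] [-3.13955673e+00 -3.12546836e-03 -3.04090335e-01] 3.7333 [11.38259273  1.0977072  -4.66974256] [ 0.17303363 -1.80473212  0.12957574] 0.01079011086431307
168 [124, 127, 128, 128, 129, 127, 128, 125, 125, 102, 56, 40, 42, 41, 39, 39, 42, 44, 37, 41, 47, 46, 52, 111, 128, 129, 128, 129, 128, 125, 127, 128, 130, 129, 129, 126, 129, 129, 131, 129, 128, 130, 130, 128, 129, 127, 126, 124]
180 [124, 127, 124, 125, 126, 125, 126, 108, 66, 37, 39, 35, 34, 40, 36, 36, 35, 36, 36, 39, 41, 40, 48, 110, 124, 125, 125, 126, 125, 123, 123, 124, 123, 126, 128, 128, 128, 126, 126, 127, 128, 130, 127, 127, 128, 127, 127, 128]
225 [122, 121, 120, 118, 120, 122, 121, 90, 47, 28, 36, 33, 33, 33, 33, 32, 31, 33, 29, 33, 33, 32, 32, 30, 30, 34, 33, 31, 34, 36, 32, 31, 29, 30, 34, 101, 122, 122, 122, 120, 120, 119, 120, 125, 126, 125, 123, 122]
230 [121, 121, 122, 121, 121, 118, 119, 88, 48, 36, 31, 32, 29, 32, 30, 30, 31, 26, 31, 32, 33, 26, 28, 33, 31, 30, 27, 32, 31, 30, 31, 33, 32, 30, 33, 61, 106, 121, 119, 121, 121, 123, 120, 122, 124, 125, 125, 123]
300 [24, 25, 29, 24, 26, 24, 27, 32, 27, 28, 20, 21, 26, 19, 11, 21, 21, 19, 21, 18, 22, 22, 16, 22, 24, 25, 24, 19, 19, 18, 14, 19, 18, 16, 22, 21, 17, 29, 20, 27, 26, 24, 27, 24, 28, 25, 26, 24]
310 [25, 25, 25, 27, 31, 18, 30, 28, 28, 25, 23, 25, 22, 19, 17, 21, 17, 14, 18, 18, 25, 19, 24, 20, 22, 21, 19, 20, 26, 20, 18, 21, 20, 19, 22, 19, 25, 26, 27, 27, 28, 24, 21, 26, 22, 16, 22, 25]
320 [17, 30, 26, 24, 25, 51, 41, 26, 29, 52, 34, 16, 22, 20, 25, 21, 17, 16, 18, 21, 19, 20, 20, 20, 17, 17, 17, 20, 20, 21, 19, 23, 23, 20, 17, 21, 22, 28, 26, 27, 49, 37, 23, 23, 24, 22, 18, 15]
325 [21, 27, 29, 22, 24, 182, 215, 214, 214, 217, 137, 38, 14, 18, 17, 12, 17, 19, 22, 24, 26, 23, 22, 20, 21, 21, 21, 17, 21, 17, 18, 13, 24, 15, 13, 18, 55, 193, 222, 220, 219, 128, 26, 25, 27, 22, 22, 21]
```

View pics/w4.png

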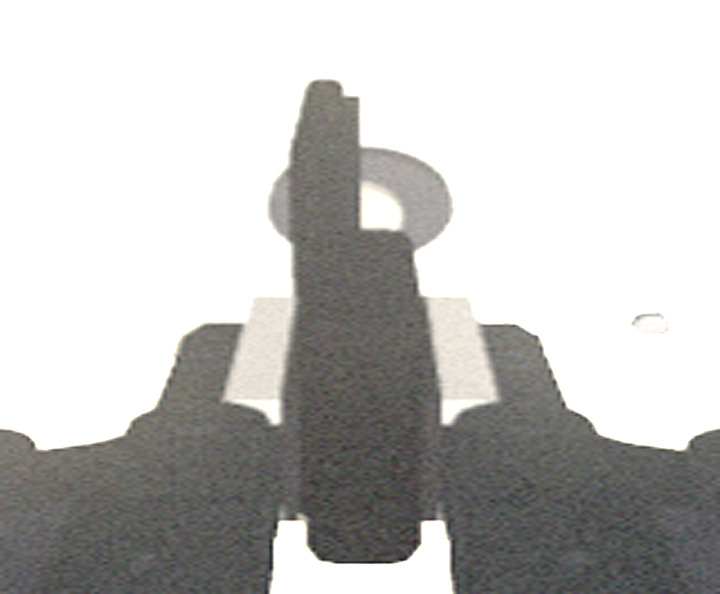

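My mistake: az counts from the start of each call, so that small relief move turned the mirror another 21.8° (yaw is now -17.4°). That's still inside its range and still held. I'll turn it back.

```bash
python3 -m pendant '[{"dx":0,"dy":0,"dz":0,"ax":0,"ay":0,"az":-4,"claw":4},{"dx":0,"dy":0,"dz":0,"ax":0,"ay":0,"az":-8,"claw":4},{"dx":0,"dy":0,"dz":0,"ax":0,"ay":0,"az":-12,"claw":4},{"dx":0,"dy":0,"dz":0,"ax":0,"ay":0,"az":-16,"claw":4},{"dx":0,"dy":0,"dz":0,"ax":0,"ay":0,"az":-20,"claw":4},{"dx":0,"dy":0,"dz":0,"ax":0,"ay":0,"az":-21.9,"claw":4},{"dx":0,"dy":0,"dz":0,"ax":0,"ay":0,"az":-21.9,"claw":4},{"dx":0,"dy":0,"dz":0,"ax":0,"ay":0,"az":-21.9,"claw":4},{"dx":0,"dy":0,"dz":0,"ax":0,"ay":0,"az":-21.9,"claw":4}]' 60
python3 - <<'E'
from h import *
from workcell import observe, eyes
W=eyes.grab_frame("wrist");i=W["image"];pickle.dump(W,open("w5.pkl","wb"))
s=observe();print(s["position"],s["tool_rot"],np.degrees(s["tool_rot"][2]),s["clock"],s["force"],s["moment"],s["grip_width"])
cv2.imwrite("pics/w5.png",cv2.convertScaleAbs(cv2.resize(i[130:350,180:340],None,fx=4.5,fy=2.7,interpolation=cv2.INTER_CUBIC),alpha=2.5,beta=30))
S=eyes.grab_frame("scene");a=S["image"][155:265,190:320];cv2.imwrite("pics/s5.png",cv2.convertScaleAbs(cv2.resize(a,None,fx=6,fy=5.4,interpolation=cv2.INTER_CUBIC),alpha=1.6,beta=15))
E
```

```text
clock: 4.53
position: [0.4611, 0.0565, 0.1018]
tool_rot: [-3.141, -0.002, 0.084]
force: [3.5, 3.1, 5.7]
grip_width: 0.0111
[0.46104952 0.0564768  0.10179105] [-3.14093704e+00 -1.85836497e-03  8.42977248e-02] 4.829903854862824 4.5833 [2.42586825 3.64556125 6.17059929] [ 0.56455185 -0.35474082  0.08934615] 0.01108513535284427
```

View pics/w5.png

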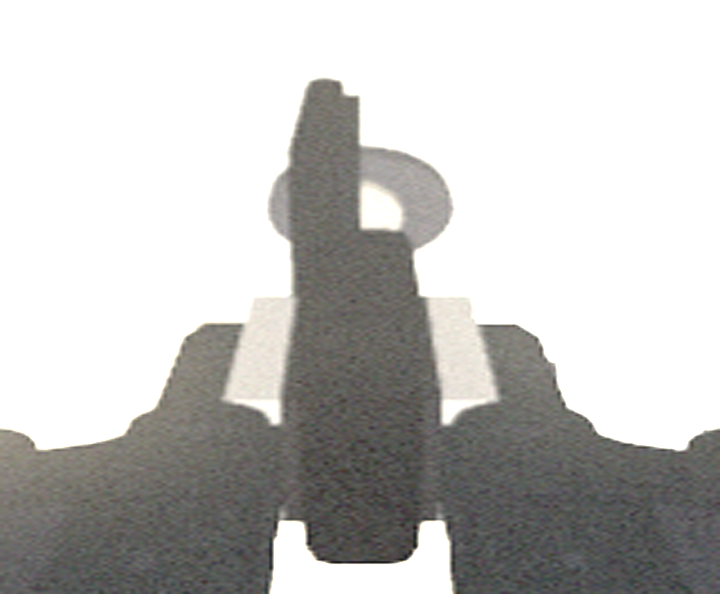

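View pics/s5.png

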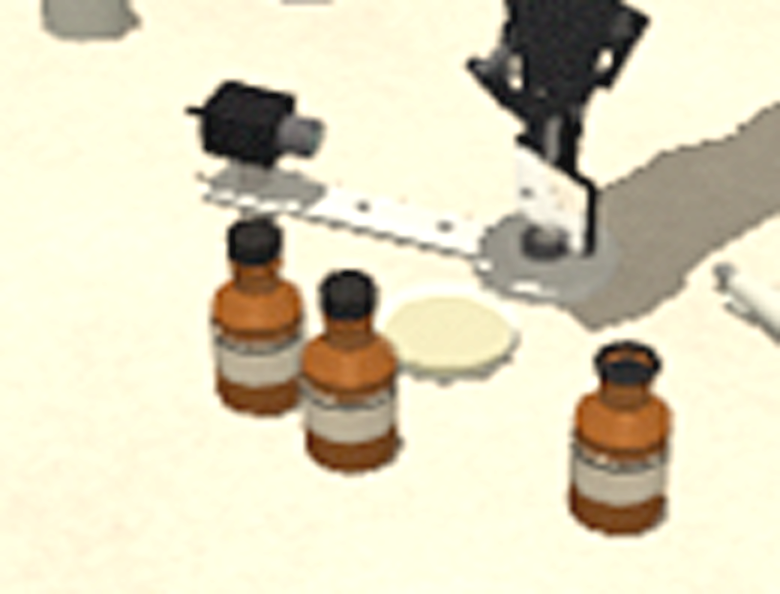

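```bash
python3 - <<'E'
from h import *
F=pickle.load(open("f3.pkl","rb"));S=F["scene"];z=lambda x,y:(190+(x+.5)/6-.5,155+(y+.5)/5.4-.5)
h=[plane(S,*z(*p),.010)[:2] for p in((445,226),(363,206))];d=h[1]-h[0];print(h,np.degrees(np.arctan2(d[1],d[0])))
# base disc: ellipse left/right/bottom extremes of top edge
print(plane(S,*z(547,256),.014))
B=np.array([.5638,.2757])
# bottle axis via label: label outline centre at mid height in scene & side of f0
F0=pickle.load(open("f0.pkl","rb"))
for n in("scene","side"):
    i=F0[n]["image"];hsv=cv2.cvtColor(i,cv2.COLOR_BGR2HSV);m=cv2.inRange(hsv,(3,130,30),(16,255,255))
    u,v=map(int,proj(F0[n],[*B,.06])); k=np.zeros_like(m);k[v-30:v+35,u-18:u+18]=m[v-30:v+35,u-18:u+18]
    xs=np.where(k.any(0))[0];ys=np.where(k.any(1))[0];print(n,(xs.min()+xs.max())/2,xs.min(),xs.max(),ys.min(),ys.max(),"pred",proj(F0[n],[*B,.07]),proj(F0[n],[*B,.02]))
for piv in([.460,.0558],[.461,.0562]):
  for a in(-56.3,-55.6):
    d=B-piv;b=np.degrees(np.arctan2(d[1],d[0]));s=2*4.8-a;print(piv,a,"want",(a+b)/2,"miss mm at 4.8deg",np.hypot(*d)*1e3*np.sin(np.radians(s-b)))
E
```

```text
[array([ 0.49745471, -0.00707455]), array([ 0.53096819, -0.05581795])] -55.48957008073943
[0.46312412 0.06077999 0.014     ]
scene 293.0 285 301 219 253 pred (np.float64(293.4813062657079), np.float64(233.67742415129493)) (np.float64(292.60445418249856), np.float64(244.40432046318438))
side 232.5 219 246 242 276 pred (np.float64(236.99560054243483), np.float64(268.7326726335789)) (np.float64(237.49295892626807), np.float64(280.25758847169016))
[0.46, 0.0558] -56.3 want 4.215577662751471 miss mm at 4.8deg 4.960319358923173
[0.46, 0.0558] -55.6 want 4.565577662751469 miss mm at 4.8deg 1.9897893418014931
[0.461, 0.0562] -56.3 want 4.302281235087889 miss mm at 4.8deg 4.2108173658427255
[0.461, 0.0562] -55.6 want 4.652281235087887 miss mm at 4.8deg 1.2497926962470962
```

```bash
python3 -m pendant '[{"dx":0,"dy":0,"dz":0,"ax":0,"ay":0,"az":0.3,"claw":4},{"dx":0,"dy":0,"dz":0,"ax":0,"ay":0,"az":0.3,"claw":4},{"dx":0,"dy":0,"dz":0,"ax":0,"ay":0,"az":0.3,"claw":4},{"dx":0,"dy":0,"dz":0,"ax":0,"ay":0,"az":0.3,"claw":4},{"dx":0,"dy":0,"dz":0,"ax":0,"ay":0,"az":0.3,"claw":4},{"dx":0,"dy":0,"dz":0,"ax":0,"ay":0,"az":0.3,"claw":4}]' 60
python3 - <<'E'
from workcell import observe, job_done
import numpy as np
s=observe();print(np.degrees(s["tool_rot"]),s["force"],s["grip_width"],abs(s["qd"]).max())
if abs(np.degrees(s["tool_rot"][2])-4.5)<.7: print(job_done())
E
```

```text
clock: 5.13
position: [0.461, 0.0565, 0.1018]
tool_rot: [-3.141, -0.002, 0.079]
force: [2.3, 2.9, 6.5]
grip_width: 0.0117
[-1.79966403e+02 -1.03385476e-01  4.53445848e+00] [2.28025971 2.94994676 6.45271675] 0.011709190845069831 0.0008880194342337222
the job is handed in; nothing more can be done
None
```

The mirror is turned to the unstoppered bottle and the gripper is holding it there; I handed the job in at about 5.1 s. The unstoppered bottle is bottle_3, the anticlockwise-most one, at about (0.564, 0.276). The gripper turned the handle about 25° clockwise from rest.

**Last checks**
- **Aim:** the mirror's normal is at 4.5° in the world frame. My measurements put the right angle between 4.2° and 4.65°, a miss of at most about 3 mm at the bottle against the 18 mm allowed.
- **Hold:** the grip opening is 11.7 mm on the 12 mm handle, set to 60 N. The arm is still, and the outside force is about 7 N.
- **Bench:** the last scene picture showed the three bottles, stoppers and dish unmoved; I didn't check the other bystanders separately.

**What went wrong or disagreed**
- **Refused move:** the first move was refused because its rows lacked some keys, so nothing moved.
- **Overshoot:** one small correction repeated its turn and swung the mirror about 22° too far. It stayed gripped and within its range, and I turned it back.
- **Arm direction:** my estimates of the station's arm direction differed by about 0.8° (-55.5° to -56.3°), which the aim range above covers.
- **Bottle position:** an automatic colour check of the bottle in the side view came out about 4.5 pixels off, apparently because the mask caught another bottle. I kept the position triangulated from the collar in the scene and side views, which the same check confirmed in the scene view.

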